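# Squirt of hob cleaner beside the induction hob

## Task

The black glass hob is to be wiped down after the electrical test: give it a squirt of hob cleaner by pushing the red cap of its pump can all the way down for a moment, then letting go so that it springs right back up. Do not push the green or the blue cap of the two other pump cans, and finish with the hand off everything.

Things in the scene. Friction and masses are not known exactly. Their poses are not given: they have to be found in the camera images.
- cleaner_top (a point): Centre of the flat top of the round red push cap (44 mm across, 18 mm tall), 198 mm above the worktop at rest; z up, x along its red spout, which reaches 54 mm from the axis with its top 5 mm below the cap top. Moves with the cap. The can (aluminium, white band, 66 mm wide, dark foot 92 mm wide) is fixed; the three cans stand upright along the hob's near edge, axes 120 mm or more apart, in any order.
- cleaner_cap (a joint): How far the red cap is pushed straight down, in m: 0 up (at rest), 0.012 fully down against its stop. A spring pushes it back up: it starts to move at about 2 N and is fully down at about 5 N. It returns by itself when released.
- descaler_cap (a joint): A fixed can like the others (same size and same sprung cap) but with a green cap (aluminium, grey band). Joint value: how far its cap is pushed down, in m, 0 up (at rest), 0.012 fully down. Bystander: its cap is to stay up.
- soap_cap (a joint): A fixed can like the others (same size and same sprung cap) but with a blue cap (white body, blue band). Joint value: how far its cap is pushed down, in m, 0 up (at rest), 0.012 fully down. Bystander: its cap is to stay up.

How it is judged:
By the outcome, as a careful person would: the job done as asked, in the order asked, and still so for the second after the job is handed in, with the robot touching nothing.
It also fails if it takes over 27 s, if anything falls off the work surface, if the arm or the gripper's body presses on something with over 40 N, if the wrist force passes 120 N, or if a joint passes its speed limit or range.

## Robot

A 6-joint arm with a two-finger parallel gripper is mounted at the origin on the work surface. World frame = base frame: x ahead of the robot, y to its left, z up, the work surface at z = 0. Lengths are in mm, angles in rad, forces in N, time in s.
With the tool pointing down it reaches from about 425 to 925 mm from the base axis. Payload 12.5 kg.
Tool frame: the origin (TCP) lies between the finger pads; the fingertips stand 14 mm ahead of it and the grasp point (between the pads) lies 5 mm behind it; z points along the fingers, y is the direction in which the jaws open and shut (so a half turn about z gives the same grasp; the last joint's range is limited). The gripper opens to 85 mm and grips with 20 to 120 N. Pads are 22 mm wide; open, the fingers measure 114 mm over their backs; the gripper's body (76 mm by 85 mm) begins 54 mm behind the grasp point. The pads swing forward as they close: fully open they stand 13 mm farther back than shut.
Start: joints at [-1.385, 0.491, 1.559, -0, 1.092, -0.106], TCP at [179.82, -598.588, 245.327] pointing down, gripper open.
Joint ranges: [-3.1, 3.1], [-0.84, 2.19], [0.05, 2.79], [-1.13, 4.28], [0.06, 2.93], [-2.69, 2.69]. Speed limits (rad/s): [2.22, 2.22, 2.79, 3.14, 3.14, 3.14].

## Interface

Orientations are given as a rotation vector (axis times angle).
In Python, from workcell import bot gives the robot as it stands. The module is installed in compiled form; this text tells all that it offers.
- The arm moves only by the shell command python3 -m creep 'ROWS' [FORCE]. ROWS is JSON, a list that holds one entry, the list of rows, each a list of 7 numbers: the shift along the world's x, y, z in m, then the turn, a rotation vector about the world's x, y, z in degrees, then the opening, from 0 (shut) to 1 (fully open). In form: [[[x, y, z, wx, wy, wz, grip], ...]]. A call has 1 to 5 rows; each row shifts and turns the commanded pose from where the row before left it; what a row does not reach is not made up. A row lasts 1/12 s, in which the tool goes at most 41.7 mm and 7.16 degrees, less where a joint would pass 70% of its speed; a pose out of reach is approached as far as the arm can. A call is refused whole if a number of a shift passes 0.0417 or a number of a turn 7.16, either way. A call with a gripper value outside its range is refused whole. The fingers move at their own pace and stop on an object; FORCE is the grip in N (left out, the last holds). Time passes only in rows, so rows that do not move let the fingers close. It gives the time, the measured TCP pose, the force and the opening at its end, in the units of the state.
- bot.state(): the state, without advancing time (a new reading comes with each control period).
- bot.snapshot(name): name is "side" or "top" or "wrist"; returns a dict with "frame" (384x512x3 uint8, blue, green, red), "camera_matrix" (3x3 intrinsics, pixels), "R" (3x3) and "t" (3): a world point X has camera coordinates R X + t. Camera axes: x right, y down, z forward; pixel columns grow to the right and rows downward; lengths in mm; the calibration is good to about 2 mm. A picture is of the moment at which its call begins. There is no depth.
- bot.finish_job(): hands the job in, once; it reports no verdict.
The state is a dict: "t": time; "qpos": joint angles; "joint_vel": joint speeds; "joint_torque": joint torques, N m; "tcp_pos": TCP position; "orientation": TCP orientation; "ft_force": force on the tool from outside, world axes, zero at the start; "moment": the same for the moment, N m; "opening": opening from 0.0 (shut) to 1.0 (fully open).
Only numpy, scipy, OpenCV 4.12 (cv2) and the standard library are available. Lean on these libraries where they do the work, as an engineer would, in place of code of your own. Each camera call takes 0.05 s, during which the arm holds its last target. There are 200 camera calls.

## Working session

There is one attempt and no reset: what is moved stays moved. The work goes in short steps, Python scripts to look and compute and a shell command to move; the robot and the scene stay as the last step left them, time stands still between calls to the robot, and variables do not carry over. Pictures are saved under pics/ and viewed, about 8 in all and at most 12, crops included, and the job is handed in when it is done.

```bash
mkdir -p pics; cat > h.py <<'E'
import cv2, numpy as np
from workcell import bot
def ray(s,u,v,z):
    K,R,t=[np.array(s[k],float) for k in("camera_matrix","R","t")]
    d=R.T@np.linalg.solve(K,[u,v,1]); c=-R.T@t
    return c+d*(z-c[2])/d[2]
def proj(s,X):
    K,R,t=[np.array(s[k],float) for k in("camera_matrix","R","t")]
    p=K@(R@np.array(X,float)+t); return p[:2]/p[2]
def red(s):
    h=cv2.cvtColor(s["frame"],cv2.COLOR_BGR2HSV)
    m=((h[...,0]<8)|(h[...,0]>172))&(h[...,1]>130)&(h[...,2]>70)
    return m.astype(np.uint8)
E
python3 - <<'E'
from h import *
ims=[]
for n in("side","top"):
    s=bot.snapshot(n); ims.append(s["frame"])
    r=red(s); k,l,st,c=cv2.connectedComponentsWithStats(r)
    print(n,-np.array(s["R"]).T@s["t"])
    for i in range(1,k):
        if st[i,4]>30: print(st[i],c[i],ray(s,*c[i],198))
    np.savez("pics/"+n,**{q:s[q] for q in s})
    cv2.imwrite(f"pics/{n}0.png",s["frame"])
print(bot.state())
E
```

```text
side [ 402.48724341 -465.62152344  788.10595854]
[204  82  40  28 421] [221.64845606  98.81947743] [492.82016971 177.51574104 198.        ]
top [365.0543553  -12.89595165 867.19686002]
[ 91 148  26  32 196] [103.43367347 163.48469388] [512.91118657 308.033307   198.        ]
[156 167  23  37 478] [166.93933054 188.98535565] [482.43663319 176.59442055 198.        ]
[439 170  41  21 347] [459.72334294 179.74927954] [ 586.41450577 -372.44956746  198.        ]
{'t': 0.1, 'qpos': array([-1.38461050e+00,  4.91499346e-01,  1.55940960e+00, -1.69369503e-05,
        1.09172610e+00, -1.05590144e-01]), 'joint_vel': array([ 0.00015073, -0.00090568, -0.00283158,  0.00068242,  0.00270635,
        0.00071092]), 'joint_torque': array([ 2.37013330e-03, -6.19448233e+01, -2.62026572e+01, -7.55563156e-05,
        2.89192139e-03, -1.70980934e-05]), 'tcp_pos': array([ 179.77025861, -598.37826106,  244.77887234]), 'orientation': array([-3.10718851e+00, -4.56557403e-01,  8.95189704e-05]), 'ft_force': array([-0.78254015, -0.07976767, -0.70896399]), 'moment': array([ 0.01831504, -0.02416841,  0.01797536]), 'opening': 0.9977294902367728}
```

View pics/side0.png

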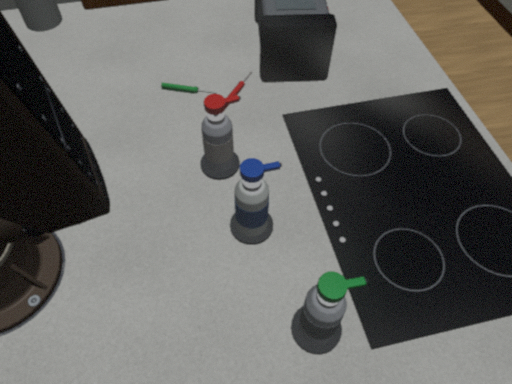

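View pics/top0.png

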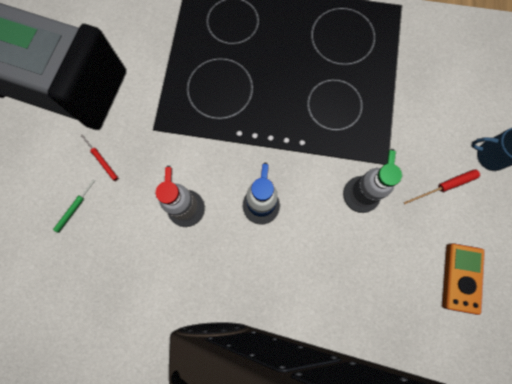

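The side view shows the red cap at about (216,103), blue at (252,170) and green at (333,286). In the top view the red cap is at about (167,192) with its spout pointing up the picture, and the red-handled screwdrivers are separate red blobs. Next I'll fit the cap and spout model to both masks.

```bash
python3 - <<'E'
from h import *
from scipy.optimize import minimize
D={n:dict(np.load(f"pics/{n}.npz")) for n in("side","top")}
a=np.linspace(0,2*np.pi,40)
def render(s,x,y,w,z=198,S=4):
    im=np.zeros((384*S,512*S),np.uint8)
    cyl=[[x+22*np.cos(t),y+22*np.sin(t),h] for t in a for h in(z,z-18)]
    sp=[[x+r*np.cos(w)-q*np.sin(w),y+r*np.sin(w)+q*np.cos(w),h] for r in(0,54) for q in(-5,5) for h in(z-5,z-15)]
    for P in(cyl,sp):
        p=(np.array([proj(s,X) for X in P])+.5)*S
        cv2.fillConvexPoly(im,cv2.convexHull(p.astype(np.int32)),255)
    return cv2.resize(im,(512,384),interpolation=cv2.INTER_AREA)/255.
for names in(["top"],["side"],["top","side"]):
    M={}
    for n in names:
        m=red(D[n]); k,l,st,c=cv2.connectedComponentsWithStats(m)
        p=dict(top=(167,192),side=(216,103))[n]; M[n]=(l==l[p[1],p[0]])&(m>0)
        if n=="side": M[n][:, 231:]=0 # screwdriver joins near the spout end
    def f(v):
        e=0
        for n in names:
            r=render(D[n],*v[:2],v[2]/50)
            if n=="side": r[:,231:]=0
            e+=np.sum((r-M[n])**2)
        return e
    r=minimize(f,[478,178,0],method="Nelder-Mead",options=dict(initial_simplex=[[478,178,0],[490,178,0],[478,190,0],[478,178,10]],xatol=.2))
    print(names,r.x[:2],r.x[2]/50,r.fun,[M[n].sum() for n in names])
E
```

```text
['top'] [477.31646216 177.89451529] 0.17384209418230626 81.4567935409458 [np.int64(478)]
['side'] [480.98278928 183.53465508] 0.09530084301710172 139.97011918492888 [np.int64(305)]
['top', 'side'] [478.8315664  177.23723996] 0.21333292664597972 234.33828527489428 [np.int64(478), np.int64(305)]
```

```bash
python3 -m creep '[[[0.026,0.026,0.018,0,0,0,0],[0.026,0.026,0.018,0,0,0,0],[0.026,0.026,0.018,0,0,0,0],[0.028,0.028,0,0,0,0,0],[0.028,0.028,0,0,0,0,0]]]' 40
python3 -m creep '[[[0.028,0.028,0,0,0,0,0],[0.028,0.028,0,0,0,0,0],[0.028,0.028,0,0,0,0,0],[0.028,0.028,0,0,0,0,0],[0.028,0.028,0,0,0,0,0]]]'
python3 -m creep '[[[0.028,0.028,0,0,0,0,0],[0.028,0.028,0,0,0,0,0],[0.028,0.028,0,0,0,0,0],[0.02,0.03,0,0,0,0,0],[0,0,0,0,0,0,0]]]'
```

```text
t: 0.52
tcp_pos: [314.7, -463.4, 300.2]
orientation: [3.107, 0.456, 0.001]
ft_force: [0.0, 0.0, 0.1]
opening: 0.298
t: 0.93
tcp_pos: [454.8, -322.9, 299.2]
orientation: [-3.108, -0.457, 0.0]
ft_force: [-0.2, -0.8, 0.4]
opening: 0.002
t: 1.35
tcp_pos: [560.4, -205.9, 298.7]
orientation: [-3.106, -0.463, -0.0]
ft_force: [-0.0, -0.6, -0.6]
opening: 0.001
```

```bash
python3 -m creep '[[[-0.008,0.038,0,0,0,0,0],[-0.008,0.038,0,0,0,0,0],[-0.008,0.038,0,0,0,0,0],[-0.008,0.038,0,0,0,0,0],[-0.008,0.038,0,0,0,0,0]]]'
python3 -m creep '[[[-0.008,0.038,0,0,0,0,0],[-0.008,0.038,0,0,0,0,0],[-0.008,0.038,0,0,0,0,0],[-0.008,0.038,0,0,0,0,0],[-0.008,0.038,0,0,0,0,0]]]'
python3 -m creep '[[[-0.002,0.004,-0.02,0,0,0,0],[0,0,-0.02,0,0,0,0],[0,0,-0.02,0,0,0,0],[0,0,0,0,0,0,0],[0,0,0,0,0,0,0]]]'
python3 - <<'E'
from h import *
print(bot.state()["tcp_pos"],bot.state()["ft_force"])
o=[]
for n,c in(("side",(216,103)),("top",(167,192)),("wrist",None)):
    s=bot.snapshot(n); f=s["frame"]
    if c: f=f[max(0,c[1]-75):c[1]+75,c[0]-100:c[0]+100]
    o.append(cv2.resize(f,(400,300)))
cv2.imwrite("pics/above.png",np.vstack([np.hstack(o[:2]),np.hstack([o[2],o[2]*0])]))
E
```

```text
t: 1.77
tcp_pos: [516.9, -19.2, 299.1]
orientation: [-3.108, -0.456, 0.001]
ft_force: [1.5, -0.6, 0.1]
opening: -0.001
t: 2.18
tcp_pos: [477.0, 170.9, 299.3]
orientation: [3.108, 0.456, -0.0]
ft_force: [0.9, 0.8, 0.0]
opening: 0.001
t: 2.6
tcp_pos: [475.7, 173.2, 239.0]
orientation: [3.108, 0.457, -0.003]
ft_force: [-0.7, -0.3, -0.1]
opening: 0.0
[475.65237236 173.22447699 239.03452109] [-0.67962392 -0.32806683 -0.09923606]
```

View pics/above.png

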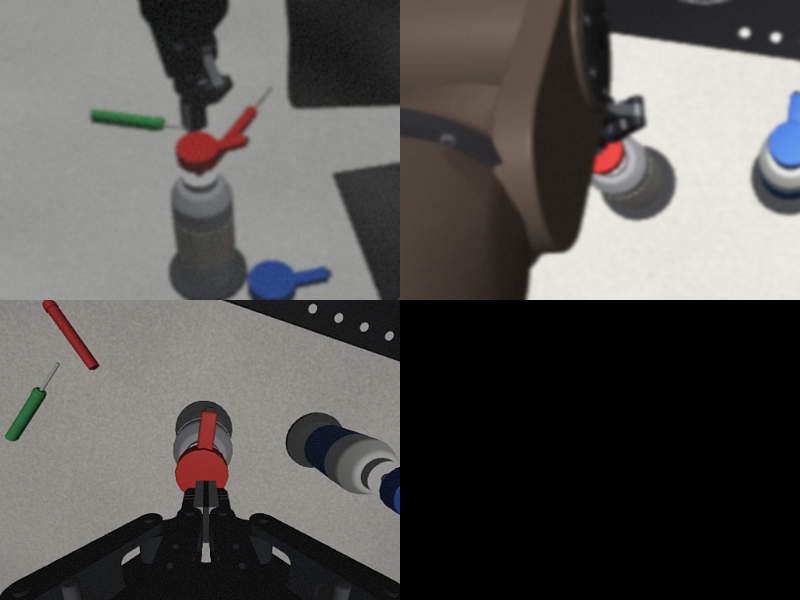

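The tips hang over the red cap in the side view and line up with it in the wrist view, where the cap centre is at about (202,173) in that tile. The blue cap is well clear. I'll check the position with the wrist camera.

```bash
python3 - <<'E'
from h import *
s=bot.snapshot("wrist"); m=red(s); print(ray(s,258,221,198))
for x,y in((478.5,178),(481,183),(476,173)): print(x,y,proj(s,(x,y,198)),proj(s,(x-22,y,198)),proj(s,(x,y+22,198)),proj(s,(x,y-22,198)))
ys,xs=np.nonzero(m); k=(xs>215)&(xs<300)
for y in range(ys[k].min(),ys[k].max()+1,6):
    q=xs[k&(ys==y)]; print(y,q.min() if len(q) else'',q.max() if len(q) else'',end='; ')
E
```

```text
[478.54954288 176.73526976 198.        ]
478.5 178 [256.04556219 220.53352195] [246.55920467 250.85665966] [222.08250674 211.09631423] [289.3498578  229.78768213]
481 183 [249.47641966 214.81815688] [240.14323571 245.49690064] [215.24384797 205.26735594] [283.04109042 224.18261515]
476 173 [262.53742654 226.18165251] [252.90205823 256.15533968] [228.83992588 216.85602759] [295.58512557 235.32744788]
142 259 264; 148 257 277; 154 256 276; 160 256 275; 166 255 275; 172 254 274; 178 254 273; 184 253 272; 190 265 271; 196 240 276; 202 233 283; 208 228 287; 214 226 290; 220 224 290; 226 225 291; 232 226 289; 238 229 286; 244 234 236;
```

All three views agree on about (478.5, 177). I'll correct the position and descend.

```bash
python3 -m creep '[[[0.003,0.004,0,0,0,0,0],[0,0,-0.01,0,0,0,0],[0,0,-0.012,0,0,0,0],[0,0,0,0,0,0,0],[0,0,0,0,0,0,0]]]'
python3 -m creep '[[[0,0,-0.003,0,0,0,0],[0,0,-0.003,0,0,0,0],[0,0,-0.003,0,0,0,0],[0,0,0,0,0,0,0],[0,0,0,0,0,0,0]]]'
```

```text
t: 3.22
tcp_pos: [478.7, 177.4, 216.8]
orientation: [3.108, 0.457, -0.002]
ft_force: [-0.5, 0.8, 0.4]
opening: 0.001
t: 3.63
tcp_pos: [479.1, 177.5, 208.5]
orientation: [-3.108, -0.457, -0.001]
ft_force: [0.7, 0.1, 2.7]
opening: 0.0
```

Contact is as expected: 2.7 N at about 3.5 mm of travel. I'll push on to the stop at TCP z ≈ 200.

```bash
python3 -m creep '[[[0,0,-0.003,0,0,0,0],[0,0,-0.003,0,0,0,0],[0,0,-0.002,0,0,0,0],[0,0,0,0,0,0,0],[0,0,0,0,0,0,0]]]'
python3 -m creep '[[[0,0,-0.001,0,0,0,0],[0,0,0,0,0,0,0],[0,0,0,0,0,0,0]]]'
```

```text
t: 4.05
tcp_pos: [479.1, 177.5, 200.3]
orientation: [3.108, 0.457, 0.001]
ft_force: [1.0, 0.5, 3.9]
opening: -0.0
t: 4.3
tcp_pos: [479.1, 177.5, 200.0]
orientation: [3.108, 0.457, 0.002]
ft_force: [-0.2, -0.2, 11.4]
opening: 0.001
```

```bash
python3 -m creep '[[[0,0,-0.001,0,0,0,0],[0,0,0,0,0,0,0],[0,0,0,0,0,0,0],[0,0,0,0,0,0,0]]]'
python3 -m creep '[[[0,0,0.01,0,0,0,0],[0,0,0.02,0,0,0,0],[0,0,0.03,0,0,0,0],[0,0,0.03,0,0,0,0],[0,0,0.03,0,0,0,0]]]'
python3 -m creep '[[[-0.01,-0.03,0.02,0,0,0,0],[-0.01,-0.03,0.02,0,0,0,0],[0,0,0,0,0,0,0],[0,0,0,0,0,0,0],[0,0,0,0,0,0,0]]]'
python3 - <<'E'
from h import *
o=[]
for n in("side","top"):
    s=bot.snapshot(n); f=s["frame"]; 
    d=cv2.absdiff(f,np.load(f"pics/{n}.npz")["frame"]).max(2)
    if n=="side":
        for nm,(x,y) in dict(red=(216,103),blue=(252,170),green=(333,286)).items(): print(nm,d[y-18:y+22,x-15:x+15].max())
    o.append(cv2.resize(f,(400,300)))
cv2.imwrite("pics/end.png",np.hstack(o)); print(bot.state()["ft_force"])
E
```

```text
t: 4.63
tcp_pos: [479.2, 177.5, 199.8]
orientation: [-3.108, -0.457, -0.003]
ft_force: [-3.2, -1.5, 21.5]
opening: 0.002
t: 5.05
tcp_pos: [478.2, 177.3, 319.1]
orientation: [3.108, 0.457, -0.003]
ft_force: [0.6, 0.6, 0.6]
opening: 0.001
t: 5.47
tcp_pos: [458.6, 117.5, 357.7]
orientation: [-3.108, -0.456, 0.002]
ft_force: [-0.1, -0.2, 0.2]
opening: -0.004
red 15
blue 17
green 19
[-0.2696607  -0.25712652  0.11944136]
```

View pics/end.png

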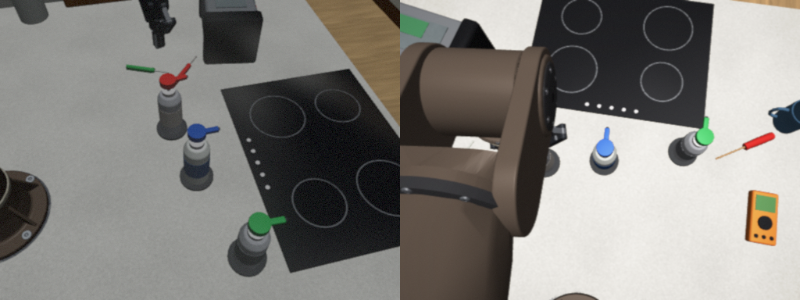

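All three caps look as they did at the start (only noise-level difference; red at (168,80) in the tile), and the gripper is clear of everything.

```bash
python3 -c "
from workcell import bot
print(bot.finish_job())"
```

```text
the job is handed in; nothing more can be done
None
```

I pushed the red cap down to its stop with the shut fingertips, held it for a moment, let go and moved the hand clear. I then handed the job in at about 5.6 s.

- **Position:** top, side and wrist views put the cap at about (478.5, 177.5) mm. The side view on its own gave a point about 6 mm off. The push was made within 1 mm of the agreed point.
- **Push:** travel ended about 12 mm below first contact, at TCP z of about 200 mm. The last two 1 mm commands gave only 0.5 mm of movement, and the force rose to 11 N and then 21.5 N. The cap needs about 5 N to go fully down, so it was against its stop.
- **After release:** the wrist force was about 0. In the side view, all three caps matched the first picture to within image noise, so red is back up and the green and blue caps show no movement. The arm hid the red cap from the top camera, so its return was confirmed from the side view only.

No check failed.

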